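# Show a print-head nozzle to the inspection scope

### The job

Switch the clamped inspection scope on by squeezing its red trigger fully in and letting it spring back; only then draw the orange print-head cartridge up out of its dock, turn it, and hold it up so that its nozzle points straight into the scope's slanted lens from about 6 cm away. Finish while still holding it there, steady, in the gripper: do not put it down. Do not bump the scope with the cartridge, and leave the other cartridges and everything else on the bench where they are.

Things in the scene. Friction and masses are not known exactly. Their poses are not given: they have to be found in the camera images.
- scope: Pistol-shaped inspection scope, black and orange, fixed head-down on a steel foot (130 x 110 mm), its black grip standing straight up. Origin on the table under it, z up; its -x side (lens, trigger) faces roughly the dock, to the robot's left. Grip: x 13 to 43 mm, y -15 to 15, z 127 to 237 mm. Head below: x -57 to 73, y -26 to 26, z 71 to 131 mm.
- trigger (a joint): Red sprung blade on the -x side of the scope's grip, 10 mm thick, 18 wide, 64 long, hinged at its lower end (scope x 5, z 142 mm) about the scope's y. 0 = rest, leaning 0.25 rad out; 0.25 = fully squeezed, upright, outer face at scope x = 0. Full squeeze takes about 6 N; it springs back. Pinch it with the grip from above, closing along scope x: 56 mm across at rest, 43 mm squeezed.
- trigger_pad (a point): Middle of where to press on the trigger's outer face, 52 mm up the blade from its hinge (about 191 mm above the table; it moves with the trigger).
- lens: The scope's lens: black barrel 48 mm across with white ring and blue glass, fixed on the scope's -x side. Origin: centre of the glass (scope x -84 mm, 120 mm above the table). Its z axis points straight out of the glass: 40 degrees from vertical, leaning to the scope's -x side.
- dock: Grey and black dock for print-head cartridges, fixed: 100 mm (x) by 270 mm (y), 70 mm high, with three square wells, 35 mm wide, through its top plate, at y = -85, 0 and +85 mm of its own frame. Origin: centre of its underside.
- cartridge: ORANGE print-head cartridge, loose, 100 to 210 g, standing nozzle-down in one of the dock's wells, origin then 14 mm above the table. Origin: brass nozzle tip; z runs up through the grip. Heights from the tip: nozzle and heat sink (26 mm across) to 56 mm, black collar 43 mm across to 60, orange square grip 26 x 26 mm (sides along x, y) from 60 to 100, connector 16 x 12 mm to 106 mm.
- cartridge_top (a point): Centre of the top of the orange grip, 100 mm from the nozzle tip along the cartridge's z.
- spare_blue: Blue cartridge of the same shape in another well (leave alone). Origin at its nozzle tip.
- spare_white: White cartridge of the same shape in another well (leave alone). Origin at its nozzle tip.
- vase: Green printed cup, 72 mm across, 85 mm high (leave alone). Origin: centre of its underside.
- bottle: Black bottle with orange cap, 68 mm across, 190 mm high (leave alone). Origin: centre of its underside.
- screwdriver: Screwdriver with yellow handle lying on the table (leave alone).
- scraper: Scraper with blue handle lying on the table (leave alone).
Not all that is in view belongs to the job. Leave any pink or turquoise look-alike of the cartridge alone.

How it is judged:
On the way, in this order (a step that is already met when the one before it is completed fails the run):
1. the trigger is squeezed fully in, by the gripper (value of joint trigger above 0.21 rad and contact force between the fingers and scope above 1 N), for 0.2 s.
2. the trigger is let go and has sprung back (value of joint trigger below 0.04 rad and contact force between the fingers and scope below 0.2 N), for 0.2 s.
3. the orange cartridge is drawn up clear of its dock in the gripper (height (world z) of cartridge above 0.08 m and contact force between the fingers and cartridge above 1 N and contact force between cartridge and dock below 0.2 N), for 0.2 s.
At the end, for the whole second after the job is handed in: The gripper holds the orange cartridge still, clear of dock and scope, tip over 12 cm up, 25 to 110 mm before the lens and within 25 mm in its x and y, axes within 0.3 rad, nozzle to the glass; trigger at rest; spares moved under 25 mm, other things under 40 mm (z of cartridge in the frame of lens between 0.025 and 0.11 m and x of cartridge in the frame of lens between -0.025 and 0.025 m and y of cartridge in the frame of lens between -0.025 and 0.025 m and angle between the z axis of cartridge and the z axis of lens, either way round below 0.3 rad and z of cartridge_top in the frame of lens above 0.11 m and height (world z) of cartridge above 0.12 m and linear speed of cartridge below 0.03 m/s and contact force between the fingers and cartridge above 1 N and contact force between cartridge and dock below 0.2 N and contact force between cartridge and scope below 0.2 N and value of joint trigger below 0.04 rad and distance of each of spare_blue, spare_white from where it was at the start of the episode below 0.025 m and distance of each of vase, bottle, screwdriver, scraper from where it was at the start of the episode below 0.04 m); the arm keeps its last pose, push and grip.
It fails at once if the cartridge is bumped against the scope (contact force between cartridge and scope above 3 N).
It fails at once if another cartridge is disturbed (distance of any of spare_blue, spare_white from where it was at the start of the episode above 0.04 m).
It fails at once if something else on the bench is disturbed (distance of any of vase, bottle, screwdriver, scraper from where it was at the start of the episode above 0.06 m).
It also fails if it takes over 48 s, if anything falls off the work surface, if the arm or the gripper's body presses on something with over 40 N, if the wrist force passes 120 N, or if a joint passes its speed limit or range.

### The arm

A 6-joint arm with a two-finger parallel gripper is mounted at the origin on the work surface. World frame = base frame: x ahead of the robot, y to its left, z up, the work surface at z = 0. Lengths are in m, angles in rad, forces in N, time in s.
With the tool pointing down it reaches from about 0.35 to 0.775 m from the base axis. Payload 7.3 kg.
Tool frame: the origin (TCP) lies at the very end of the fingers, on their centre line; the grasp point (between the pads) lies bot.grip_point_offset behind it (bot.grip_point_offset is the distance from the TCP to the grasp point, in m); z points along the fingers, y is the line along which they close (so a half turn about z gives the same grasp; the last joint's range is limited). The gripper opens to 92 mm and grips with 3 to 60 N. Pads are 19 mm wide; open, the fingers measure 130 mm over their backs; the gripper's body (75 mm by 190 mm) begins 47 mm behind the grasp point.
Start: joints at [-1.399, 0.342, 1.524, -0, 1.275, -0.146], TCP at [0.164, -0.499, 0.197] pointing down, gripper open.
Joint ranges: [-2.53, 2.53], [-0.77, 2.02], [0.04, 2.7], [-1, 4.14], [0.28, 2.66], [-3.11, 3.11]. Speed limits (rad/s): [2.57, 2.57, 3.14, 3.14, 3.14, 3.14].

### API

Orientations are given as a unit quaternion [x, y, z, w].
In Python, from cell import telemetry, optics, finish_job, bot gives the robot as it stands. The module is installed in compiled form; this text tells all that it offers.
- The arm moves only by the tool drive_tool, never from a script. Its argument "plan" is a list of rows, each a list of 3 entries, a list of its own where there are three numbers: the shift along the tool's x, y, z in cm, then the turn, a rotation vector about the tool's x, y, z in degrees, then the opening, from 0 (shut) to 1 (fully open). A call has 1 to 20 rows; each row shifts and turns the commanded pose from where the row before left it, along the tool's axes as they then stand; what a row does not reach is not made up. A row lasts 1/12 s, in which the tool goes at most 41.7 mm and 7.16 degrees, less where a joint would pass 70% of its speed; a pose out of reach is approached as far as the arm can. A call with a gripper value outside its range is refused whole. The fingers move at their own pace and stop on an object; "grip_force" is the grip in N (left out, the last holds). Time passes only in rows, so rows that do not move let the fingers close. It gives the time, the measured TCP pose, the force, the opening and the grip force at its end, in the units of the state.
- telemetry.read_state(): the state, without advancing time (a new reading comes with each control period).
- optics.capture(name): name is "scene" or "side" or "wrist"; returns (picture, depth): 384x512x3 uint8, red, green, blue; 384x512 float32, m along the optical axis (not along the pixel's ray), 0 where there is no reading.
- optics.camera_params(name): a dict with "camera_matrix" (3x3 intrinsics, pixels), "origin" and "rotation" of the camera in the world. Camera axes: x right, y down, z forward; pixel columns grow to the right and rows downward; lengths in m; the calibration is good to about 2 mm. The wrist camera is an equidistant fisheye: a pixel r from the principal point sees the ray r / f radians off the axis. A picture is of the moment at which its call begins: read the wrist's pose just before it. camera_params takes no time and is no camera call; for the wrist camera it gives the pose at the moment of the call.
- finish_job(): hands the job in; it is judged then, once.
The state is a dict: "time": time; "joint_pos": joint angles; "joint_velocities": joint speeds; "joint_efforts": joint torques, N m; "tool_pos": TCP position; "tool_rot": TCP orientation; "wrist_force": force on the tool from outside, world axes, zero at the start; "ft_torque": the same for the moment, N m; "opening": finger opening in m; "grasp_force": force on a finger pad.
Only numpy, scipy, OpenCV 4.12 (cv2) and the standard library are available. Lean on these libraries where they do the work, as an engineer would, in place of code of your own. Each camera call takes 0.05 s, during which the arm holds its last target. There are 200 camera calls.

## Working session

There is one attempt and no reset: what is moved stays moved. The work goes in short steps, Python scripts to look and compute and a tool call to move; the robot and the scene stay as the last step left them, time stands still between calls to the robot, and variables do not carry over. Pictures are saved under pics/ and viewed, at most 10 in all, crops included, and the job is handed in when it is done.

Besides the shell and the picture viewer there is one more tool, called after "Call:" as name(argument=value, ...) on one line, values as JSON. drive_tool: Moves the arm, as the interface text tells. Its arguments: {"type":"object","properties":{"plan":{"type":"array"},"grip_force":{"type":"number"}},"required":["plan"]}

```bash
mkdir -p pics
cat > h.py <<'E'
import numpy as np, cv2
from cell import telemetry, optics, bot
def cap(n):
    p=optics.camera_params(n); im,d=optics.capture(n)
    np.savez(n+'.npz',im=im,d=d,K=p['camera_matrix'],o=p['origin'],R=p['rotation']); return im,d
def cloud(n):
    z=np.load(n+'.npz'); d=z['d']; K=z['K']; v,u=np.mgrid[:d.shape[0],:d.shape[1]]
    P=np.stack([(u-K[0,2])/K[0,0]*d,(v-K[1,2])/K[1,1]*d,d],-1)
    return z['im'],d,P@np.array(z['R']).T+np.array(z['o'])
E
python3 - <<'E'
from h import *
for n in('scene','side'):
    im,d=cap(n); cv2.imwrite(f'pics/{n}0.png',im[...,::-1]); p=optics.camera_params(n); print(n,np.round(p['origin'],3),np.round(p['rotation'],2).tolist())
s=telemetry.read_state(); print(s, bot.grip_point_offset)
E
```

```text
scene [1.584 0.489 1.074] [0.49, 0.76, -0.36, -0.23]
side [0.245 0.828 1.053] [-0.17, 0.91, -0.37, 0.06]
{'time': 0.1, 'joint_pos': array([-1.39898247e+00,  3.42674411e-01,  1.52490428e+00,  3.25591141e-05,
        1.27541592e+00, -1.46017253e-01]), 'joint_velocities': array([ 0.00080256, -0.00343898, -0.0034747 , -0.00101998, -0.00155569,
        0.00095061]), 'joint_efforts': array([ 1.29746830e-03, -4.32005060e+01, -2.44693959e+01,  7.19787413e-02,
        5.26221085e-02, -5.42340035e-05]), 'tool_pos': array([ 0.16402006, -0.49830004,  0.19660941]), 'tool_rot': array([ 9.87399984e-01,  1.58242789e-01,  6.52867755e-06, -7.01123672e-04]), 'wrist_force': array([-0.46703655,  0.63698729, -0.62184659]), 'ft_torque': array([-0.00228478, -0.02031416,  0.02663932]), 'grasp_force': 0.0, 'opening': 0.09164923872548358} 0.0188
```

```bash
sed -i "s/^import numpy.*/&\nfrom scipy.spatial.transform import Rotation as Rot/; s/P@np.array(z\['R'\]).T/P@Rot.from_quat(z['R']).as_matrix().T/" h.py; cat h.py | head -12; python3 -c "
import cv2,numpy as np
cv2.imwrite('pics/both.png',np.hstack([cv2.imread('pics/scene0.png')[:, :],cv2.imread('pics/side0.png')])[:, :800]) if 0 else None"
```

```text
import numpy as np, cv2
from scipy.spatial.transform import Rotation as Rot
from cell import telemetry, optics, bot
def cap(n):
    p=optics.camera_params(n); im,d=optics.capture(n)
    np.savez(n+'.npz',im=im,d=d,K=p['camera_matrix'],o=p['origin'],R=p['rotation']); return im,d
def cloud(n):
    z=np.load(n+'.npz'); d=z['d']; K=z['K']; v,u=np.mgrid[:d.shape[0],:d.shape[1]]
    P=np.stack([(u-K[0,2])/K[0,0]*d,(v-K[1,2])/K[1,1]*d,d],-1)
    return z['im'],d,P@Rot.from_quat(z['R']).as_matrix().T+np.array(z['o'])
```

View pics/scene0.png

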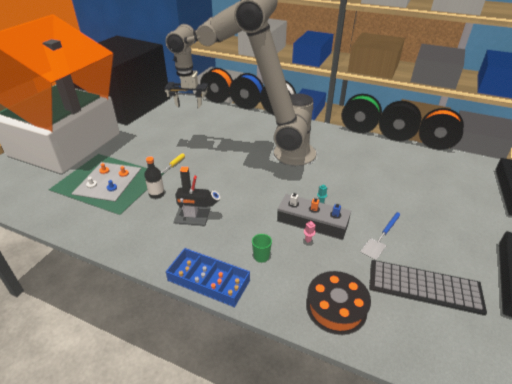

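View pics/side0.png

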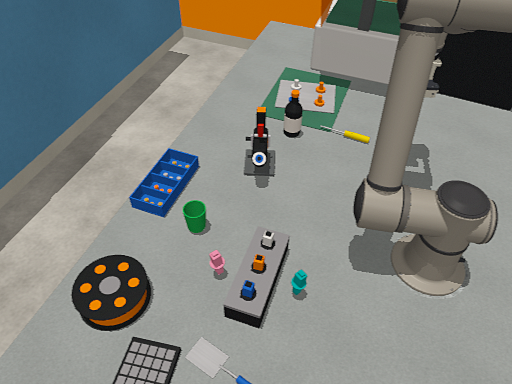

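Scene view: scope at (190,200), with the bottle just behind it at (154,180), dock at (314,213) holding white, orange (315,204) and blue. Pink (310,231) and turquoise (323,192) decoys stand outside. Side view: scope (260,150), lens (259,158), orange cartridge (259,262).

Run:
```python
from h import *
for n,boxes in(('scene',dict(dock=(275,190,352,240),scope=(170,160,225,228))),('side',dict(dock=(222,225,292,325),scope=(240,100,280,180)))):
    im,d,P=cloud(n); hsv=cv2.cvtColor(im,cv2.COLOR_RGB2HSV).astype(int); H,S,V=hsv[...,0],hsv[...,1],hsv[...,2]
    print(n,np.load(n+'.npz')['K'].round(1).tolist())
    def sub(b,m):
        x0,y0,x1,y1=b; M=np.zeros_like(d,bool); M[y0:y1,x0:x1]=1; return M&m&(d>0)
    db=boxes['dock']; sb=boxes['scope']
    top=sub(db,(abs(P[...,2]-.07)<.004))
    r=cv2.minAreaRect((P[top][:,:2]*1000).astype(np.float32)); print('dock top',r,top.sum())
    for c,m in(('orange',(H<=16)&(S>170)&(V>100)),('blue',(H>105)&(H<125)&(S>140)),('white',(S<40)&(V>170))):
        q=P[sub(db,m&(P[...,2]>.06)&(P[...,2]<.125))]
        if len(q):
            t=q[abs(q[:,2]-.114)<.004]; print(c,len(q),q.max(0).round(3),q.min(0).round(3),'top',len(t),t.mean(0).round(4) if len(t) else 0, (t.min(0)+t.max(0))/2 if len(t) else 0)
    red=sub(sb,((H<5)|(H>175))&(S>180)&(V>80)); q=P[red]; print('red',len(q),q.mean(0),q.min(0),q.max(0))
    bl=sub(sb,(H>95)&(H<115)&(S>120)); q=P[bl]; print('glass',len(q),q.mean(0).round(4),np.median(q,0))
    foot=sub(sb,(P[...,2]<.03)&(P[...,2]>.005)); q=P[foot]; print('foot',len(q),np.median(q[:,2]),cv2.minAreaRect((q[:,:2]*1000).astype(np.float32)))
    g=sub(sb,P[...,2]>.228); q=P[g]; print('griptop',len(q),q.mean(0),q.min(0),q.max(0),cv2.minAreaRect((q[:,:2]*1000).astype(np.float32)))
    g=sub(sb,(P[...,2]>.125)&(P[...,2]<.135)); q=P[g]; print('headtop',len(q),cv2.minAreaRect((q[:,:2]*1000).astype(np.float32)))
    im2=im[sb[1]-10:sb[3]+10,sb[0]-15:sb[2]+15]; cv2.imwrite(f'pics/{n}_sc.png',cv2.resize(im2,None,fx=5,fy=5)[...,::-1])
import subprocess
a=cv2.imread('pics/scene_sc.png');b=cv2.imread('pics/side_sc.png'); h=max(a.shape[0],b.shape[0])
a=cv2.copyMakeBorder(a,0,h-a.shape[0],0,0,0);b=cv2.copyMakeBorder(b,0,h-b.shape[0],0,0,0);c=np.hstack([a,b]);cv2.imwrite('pics/sc.png',c[:600,:800]);print(c.shape)
```

```text
scene [[385.7, 0.0, 251.6], [0.0, 385.7, 192.2], [0.0, 0.0, 1.0]]
dock top ((454.3467102050781, 241.38352966308594), (278.19854736328125, 221.21267700195312), 59.08363342285156) 826
orange 50 [0.473 0.25  0.119] [0.441 0.229 0.078] top 13 [0.4574 0.2407 0.1126] [0.45463011 0.23930752 0.11292086]
blue 36 [0.467 0.335 0.115] [0.444 0.314 0.087] top 14 [0.459  0.3229 0.1121] [0.45534305 0.32451039 0.11270278]
white 27 [0.473 0.168 0.116] [0.414 0.125 0.069] top 15 [0.4616 0.155  0.1116] [0.46096795 0.15480813 0.11304016]
red 1 [ 0.60621128 -0.19549302  0.19654941] [ 0.60621128 -0.19549302  0.19654941] [ 0.60621128 -0.19549302  0.19654941]
glass 5 [ 0.5857 -0.123   0.1185] [ 0.58634187 -0.12084289  0.11707389]
foot 488 0.009956380873979653 ((478.8116455078125, -331.0122985839844), (463.7403869628906, 236.74752807617188), 20.422622680664062)
griptop 50 [ 0.62522129 -0.2285986   0.23337541] [ 0.6081173  -0.2483524   0.22823382] [ 0.64420674 -0.21318418  0.23916283] ((624.858642578125, -229.47755432128906), (34.021629333496094, 28.684185028076172), 18.72163963317871)
headtop 201 ((616.84472
[... 586 characters left out ...]
15447862 0.11463805]
red 64 [ 0.60919955 -0.19894974  0.18132387] [ 0.60155835 -0.22298288  0.14533313] [ 0.61765903 -0.18808421  0.20874246]
glass 58 [ 0.5959 -0.1598  0.1478] [ 0.59150067 -0.13104746  0.12657334]
foot 790 0.01156809855668306 ((670.2635498046875, -369.767822265625), (168.3849334716797, 481.33349609375), 20.741046905517578)
griptop 63 [ 0.62110057 -0.22769599  0.23661975] [ 0.60534173 -0.24770565  0.2281521 ] [ 0.64021206 -0.21410772  0.24114405] ((622.638916015625, -230.46206665039062), (26.409828186035156, 29.992923736572266), 20.213098526000977)
headtop 296 ((610.4121704101562, -197.21307373046875), (50.25235366821289, 151.7751922607422), 18.069503784179688)
(500, 775, 3)
```

View pics/sc.png

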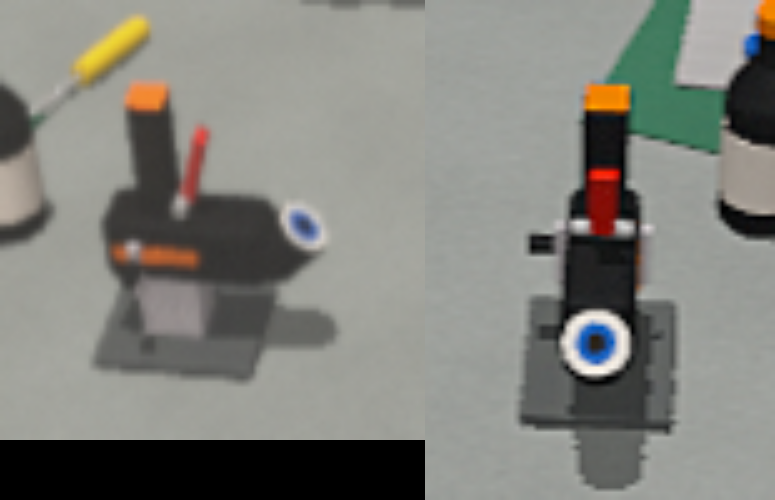

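The crop shows the scope: orange-capped grip, red trigger beside it on the lens side, white-ringed blue glass at scene ≈(215,195) and side ≈(259,158).

Run:
```python
from h import *
rays={}
for n,gb,cb in(('scene',(208,187,222,205),(178,165,192,175)),('side',(250,148,268,168),(255,105,268,113))):
    z=np.load(n+'.npz'); im,d,P=cloud(n); K=z['K']; R=Rot.from_quat(z['R']).as_matrix()
    hsv=cv2.cvtColor(im,cv2.COLOR_RGB2HSV).astype(int); H,S,V=hsv[...,0],hsv[...,1],hsv[...,2]
    def cen(b,m):
        x0,y0,x1,y1=b; v,u=np.nonzero(m[y0:y1,x0:x1]); return np.array([u.mean()+x0,v.mean()+y0]),len(u)
    def ray(p): return z['o'],R@np.r_[(p-K[:2,2])/K[0,0],1]
    blue=(H>95)&(H<125)&(S>110)
    c,k=cen(gb,blue); print(n,'glass px',c,k); rays.setdefault('g',[]).append(ray(c))
    c,k=cen(cb,(H<20)&(S>150)&(V>100)); o,r=ray(c); print('cap px',c,k,'at z .237',(o+r*(.235-o[2])/r[2]).round(4))
    # others
    for nm,m in(('pink',(H>160)&(H<178)&(S>70)&(V>150)),('turq',(H>80)&(H<92)&(S>120)),('green',(H>55)&(H<75)&(S>150))):
        q=P[m&(d>0)&(P[...,2]>.01)&(P[...,2]<.2)&(P[...,0]>.2)&(P[...,0]<.8)&(abs(P[...,1])<.5)]
        if len(q)>5: print(nm,len(q),np.percentile(q,3,axis=0).round(3),np.percentile(q,97,axis=0).round(3))
    q=P[(d>0)&(P[...,2]>.1)&(P[...,2]<.25)&(P[...,1]<-.27)&(P[...,1]>-.5)&(P[...,0]>.35)&(P[...,0]<.75)]
    print('bottle',np.percentile(q,3,axis=0).round(3),np.percentile(q,97,axis=0).round(3))
A=np.zeros((3,3));b=np.zeros(3)
for o,r in rays['g']:
    r=r/np.linalg.norm(r);M=np.eye(3)-np.outer(r,r);A+=M;b+=M@o
g=np.linalg.solve(A,b);print('glass',g)
c=np.array([.6235,-.230]); v=g[:2]-c; print(np.linalg.norm(v),np.degrees(np.arctan2(-v[0],v[1])))
```

```text
scene glass px [215.28571429 194.57142857] 7
cap px [183.97142857 169.08571429] 35 at z .237 [ 0.6237 -0.2285  0.235 ]
pink 145 [0.501 0.242 0.029] [0.587 0.275 0.105]
turq 100 [0.333 0.226 0.037] [0.358 0.253 0.105]
bottle [ 0.552 -0.455  0.103] [ 0.6   -0.406  0.189]
side glass px [259.02380952 157.71428571] 42
cap px [261.26666667 109.11111111] 45 at z .237 [ 0.6206 -0.237   0.235 ]
pink 168 [0.551 0.243 0.023] [0.582 0.275 0.108]
turq 278 [0.317 0.18  0.02 ] [0.438 0.253 0.11 ]
green 563 [0.672 0.091 0.016] [0.735 0.156 0.087]
bottle [ 0.534 -0.447  0.104] [ 0.591 -0.405  0.192]
glass [ 0.58579222 -0.12581823  0.12138871]
0.11079583928507691 19.897329010339096
```

Call:
drive_tool(plan=[[[0,0,-3.5],[0,0,0],1],[[0,0,-3.5],[0,0,0],1],[[0,0,-3.5],[0,0,0],1],[[3,-0.7,0],[0,0,-1.5],1],[[3.5,-0.8,0],[0,0,0],1],[[3.5,-0.8,0],[0,0,0],1],[[3.5,-0.8,0],[0,0,0],1],[[3.5,-0.8,0],[0,0,0],1],[[3.5,-0.8,0],[0,0,0],1],[[3.5,-0.8,0],[0,0,0],1],[[3.5,-0.8,0],[0,0,0],1],[[3.5,-0.8,0],[0,0,0],1],[[3.5,-0.8,0],[0,0,0],1],[[3.5,-0.8,0],[0,0,0],1],[[3.5,-0.8,0],[0,0,0],1],[[3.5,-0.8,0],[0,0,0],1],[[3.5,-0.8,0],[0,0,0],1],[[3.0,-0.7,0],[0,0,0],1],[[0,0,0],[0,0,0],1]], grip_force=15)

```text
time: 1.68
tool_pos: [0.6131, -0.2104, 0.3001]
tool_rot: [0.985, 0.174, -0.0, -0.001]
wrist_force: [0.8, -0.4, -0.1]
opening: 0.0916
grasp_force: 0.0
```

```bash
cat >> h.py <<'E'
def delta(t,z=None,tip=None):
    s=telemetry.read_state(); R=Rot.from_quat(s['tool_rot']).as_matrix()
    print('t',s['time'],'pos',s['tool_pos'].round(4),'x',R[:,0].round(3),'y',R[:,1].round(3),'z',R[:,2].round(3),'open',s['opening'],'grip',s['grasp_force'],'F',s['wrist_force'].round(1))
    if t is not None: print('delta tool cm',(R.T@(np.array(t)-s['tool_pos'])*100).round(2))
    return s,R
E
python3 - <<'E'
from h import *
delta([.621,-.2236,.176])
im,d=cap('wrist'); cv2.imwrite('pics/w1.png',im[...,::-1])
E
```

```text
t 1.6833 pos [ 0.6131 -0.2104  0.3001] x [0.94  0.342 0.   ] y [ 0.342 -0.94  -0.003] z [-0.001  0.003 -1.   ] open 0.09160616230121467 grip 0.0 F [ 0.8 -0.4 -0.1]
delta tool cm [ 0.29  1.54 12.41]
```

View pics/w1.png

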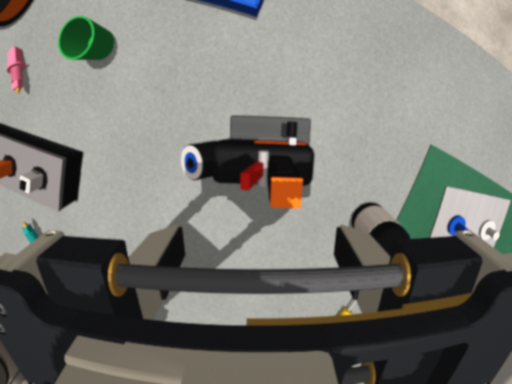

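The wrist view shows the cap at (286,192) and the trigger at (252,175), aligned with the fingers' closing line. I'll descend around them.

Call:
drive_tool(plan=[[[0.3,1.5,0],[0,0,0],1],[[0,0,2],[0,0,0],1],[[0,0,3],[0,0,0],1],[[0,0,3],[0,0,0],1],[[0,0,2.5],[0,0,0],1],[[0,0,1.9],[0,0,0],1],[[0,0,0],[0,0,0],1],[[0,0,0],[0,0,0],0.5],[[0,0,0],[0,0,0],0.4],[[0,0,0],[0,0,0],0.3],[[0,0,0],[0,0,0],0.3],[[0,0,0],[0,0,0],0.3],[[0,0,0],[0,0,0],0.3],[[0,0,0],[0,0,0],0.3],[[0,0,0],[0,0,0],0.3],[[0,0,0],[0,0,0],0.3]], grip_force=15)

```text
time: 3.07
tool_pos: [0.6185, -0.2304, 0.1783]
tool_rot: [0.985, 0.171, 0.001, 0.003]
wrist_force: [8.6, -19.1, -7.2]
opening: 0.0365
grasp_force: 9.6
```

Run:
```python
from h import *
delta(None)
im,d=cap('side'); a=cv2.resize(im[95:185,215:310],None,fx=4,fy=4)
im,d=cap('scene'); b=cv2.resize(im[145:235,160:255],None,fx=4,fy=4); cv2.imwrite('pics/sq.png',np.hstack([a,b])[...,::-1])
```

```text
t 3.0667 pos [ 0.6185 -0.2304  0.1783] x [0.942 0.337 0.001] y [ 0.337 -0.942  0.006] z [ 0.003 -0.005 -1.   ] open 0.036474642099353485 grip 9.649889767169952 F [  8.6 -19.1  -7.2]
```

View pics/sq.png

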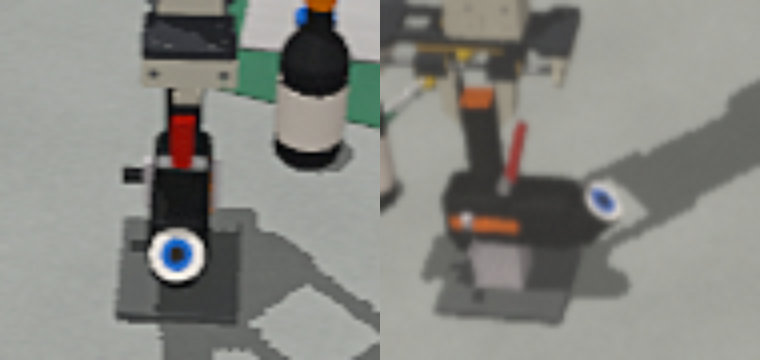

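The trigger is still at rest (tip at scene (195,176)), and a fingertip seems to sit beside it. Checking with depth.

Run:
```python
from h import *
ex=np.array([.337,-.9415,0]);ey=np.array([.9415,.337,0]);o=np.array([.6138,-.2034,0])
for n,rows,cols in(('scene',range(160,186,2),range(176,200,2)),('side',range(104,140,3),range(250,272,2))):
    im,d,P=cloud(n); print(n)
    for r in rows:
        print(r,' '.join('%d,%d,%d:%s'%(*(np.array([(P[r,c]-o)@ex,(P[r,c]-o)@ey,P[r,c,2]])*1000).round(), 'R' if im[r,c,0]>2*im[r,c,1]+20 else ('b' if im[r,c].max()<70 else 'g')) for c in cols))
```

```text
scene
160 45,23,290:g 45,1,275:g 159,-386,6:R 155,-403,-6:g 143,-397,-1:R 7,26,294:g -1,30,297:b -7,26,295:b -15,27,296:b -19,15,288:g -20,-9,272:g 75,-406,-3:R
162 44,30,286:g 37,28,285:g 31,24,283:g 23,27,285:R 15,27,286:R 8,28,286:g -1,34,291:b -8,31,290:b -16,34,292:b -22,28,288:g -29,28,289:g -35,24,286:R
164 46,27,275:g 46,4,259:R 44,-13,247:g 146,-365,-3:R 135,-364,-2:R 7,32,281:R 0,33,282:g -8,34,283:g -15,34,284:b -21,29,281:g 77,-368,-1:R 69,-376,-6:R
166 53,9,254:R 46,7,252:R 44,-10,240:g 140,-344,0:R 133,-350,-4:R 123,-350,-3:R 10,2,251:R 0,11,258:R -8,11,258:R 83,-349,0:R 74,-353,-2:R 65,-357,-4:R
168 54,9,244:R 48,5,242:R 44,-8,232:g 35,-3,237:g 28,-6,235:g 22,-10,232:g 10,3,243:g 2,6,245:R -5,5,245:R 82,-340,-5:R 70,-335,-1:R 62,-339,-3:R
170 57,3,231:R 49,5,232:R 41,7,234:g 34,3,232:g 27,3,232:g 17,11,239:g 11,6,236:g 3,7,237:R -5,7,237:R 77,-320,-3:R 68,-321,-3:R 59,-326,-6:R
172 57,7,224:R 50,4,222:R 40,13,230:g 32,12,230:g 25,13,230:g 18,11,230:g 13,0,222:b 4,7,227:R -3,4,226:R 75,-307,-5:R 65,-305,-3:R 55,-307,-3:R
174 154,-277,1:R 51,6,215:R 41,12,219:g 33,15,222
[... 1991 characters left out ...]
2:R 243,-35,7:R 248,-43,3:R
128 225,37,3:R 230,29,0:R 67,19,129:R 19,11,168:b -11,4,191:R -12,-2,193:R -12,-9,193:R 22,-16,166:b 65,-24,132:b 230,-35,1:R 230,-43,2:R
131 206,37,3:R 209,29,1:R 47,18,132:b 19,11,154:b -5,4,174:R -1,-3,171:R -8,-9,177:R 17,-16,157:b 52,-24,129:b 205,-35,6:R 213,-43,0:R
134 186,36,4:R 48,25,118:R 9,18,149:g 9,11,149:R -2,4,158:R -3,-3,160:R -2,-10,159:R 11,-16,149:R 36,-24,128:g 190,-35,3:R 192,-43,1:R
137 46,32,105:b 42,25,109:R 12,18,133:b 17,11,130:b 14,4,132:b 13,-3,133:b 5,-10,141:b 2,-17,143:g 19,-24,130:b 41,-31,111:R 176,-43,0:R<stdin>:6: RuntimeWarning: overflow encountered in scalar add
<stdin>:6: RuntimeWarning: overflow encountered in scalar multiply
```

Call:
drive_tool(plan=[[[0,0,0],[0,0,0],1],[[0,0,0],[0,0,0],1],[[0,0,0],[0,0,0],1],[[0,0,0],[0,0,0],1],[[0,0,0],[0,0,0],1]])

```text
time: 3.58
tool_pos: [0.6173, -0.2273, 0.1781]
tool_rot: [0.985, 0.171, -0.0, -0.0]
wrist_force: [-0.7, -0.3, 0.1]
opening: 0.0588
grasp_force: 0.0
```

Run:
```python
from h import *
delta([.621,-.2236,.176])
im,d=cap('side'); a=cv2.resize(im[85:185,215:310],None,fx=4,fy=4)
im,d=cap('scene'); b=cv2.resize(im[135:235,155:250],None,fx=4,fy=4); cv2.imwrite('pics/op.png',np.hstack([a,b])[...,::-1])
```

```text
t 3.5833 pos [ 0.6173 -0.2273  0.1781] x [ 0.941  0.338 -0.   ] y [ 0.338 -0.941 -0.   ] z [-0.  0. -1.] open 0.05884116403268141 grip 0.0 F [-0.7 -0.3  0.1]
delta tool cm [ 0.47 -0.23  0.21]
```

View pics/op.png

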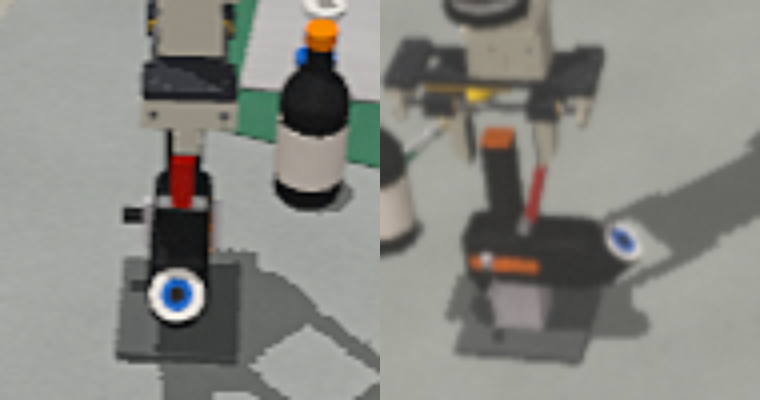

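The open fingers end at about the trigger tip's height (scene ≈(196,175)), higher than the reported TCP implies. I'll measure that offset.

Run:
```python
from h import *
s=telemetry.read_state(); R=Rot.from_quat(s['tool_rot']).as_matrix(); t=s['tool_pos']
for n in('scene','side'):
    z=np.load(n+'.npz'); im,d,P=cloud(n); Rc=Rot.from_quat(z['R']).as_matrix(); K=z['K']
    L=(P-t)@R   # tool coordinates
    # gripper points: near, above scope
    for nm,m in(('frontfinger',(L[...,1]<-.027)&(L[...,1]>-.055)),('backfinger',(L[...,1]>.027)&(L[...,1]<.055))):
        q=L[(d>0)&m&(abs(L[...,0])<.03)&(L[...,2]<.02)&(L[...,2]>-.10)&(im.max(-1)>90)&(im[...,0].astype(int)<1.8*im[...,1].astype(int))]
        zz=np.sort(q[:,2])[::-1]; print(n,nm,len(q),'lowest z',zz[:12].round(3)); lo=q[q[:,2]>zz[0]-.04]; print(' x range',np.percentile(lo[:,0],[2,50,98]).round(3),'y',np.percentile(lo[:,1],[2,50,98]).round(3))
    for p in([0,-.03,0],[0,-.04,0],[0,-.04,-.03],[0,.04,0],[0,.04,-.03]):
        c=Rc.T@(t+R@np.array(p)-z['o']); print(p,(K[:2,:2]@c[:2]/c[2]+K[:2,2]).round(1))
print(optics.camera_params('wrist'))
```

```text
scene frontfinger 67 lowest z [ 0.011  0.003 -0.004 -0.012 -0.014 -0.019 -0.02  -0.024 -0.025 -0.025
 -0.029 -0.034]
 x range [0.002 0.01  0.016] y [-0.038 -0.033 -0.029]
scene backfinger 61 lowest z [-0.029 -0.032 -0.032 -0.036 -0.037 -0.038 -0.039 -0.041 -0.042 -0.043
 -0.043 -0.043]
 x range [0.007 0.012 0.016] y [0.029 0.038 0.047]
[0, -0.03, 0] [194.5 180.7]
[0, -0.04, 0] [197.1 180.9]
[0, -0.04, -0.03] [196.3 174.6]
[0, 0.04, 0] [176.5 179.8]
[0, 0.04, -0.03] [175.5 173.5]
side frontfinger 41 lowest z [ 0.018 -0.035 -0.036 -0.039 -0.039 -0.041 -0.041 -0.047 -0.048 -0.048
 -0.048 -0.048]
 x range [0.012 0.012 0.012] y [-0.028 -0.028 -0.028]
side backfinger 0 lowest z []Traceback (most recent call last):
  File "<stdin>", line 9, in <module>
IndexError: index 0 is out of bounds for axis 0 with size 0
```

The real fingertips sit about 30 mm behind the reported TCP, since both tips measure z ≈ −0.030 in the tool frame. I'll correct for it, with the fingers fully open before going down.

Call:
drive_tool(plan=[[[0.4,-0.2,0],[0,0,0],1],[[0,0,0],[0,0,0],1],[[0,0,0],[0,0,0],1],[[0,0,0],[0,0,0],1],[[0,0,0],[0,0,0],1],[[0,0,0],[0,0,0],1],[[0,0,0],[0,0,0],1],[[0,0,0],[0,0,0],1],[[0,0,0],[0,0,0],1]])

```text
time: 4.43
tool_pos: [0.6205, -0.2246, 0.1782]
tool_rot: [0.985, 0.171, 0.0, 0.0]
wrist_force: [0.3, -0.1, -0.1]
opening: 0.0918
grasp_force: 0.0
```

Call:
drive_tool(plan=[[[0,0,0.9],[0,0,0],1],[[0,0,0.9],[0,0,0],1],[[0,0,0.9],[0,0,0],1],[[0,0,0],[0,0,0],1]])

```text
time: 4.77
tool_pos: [0.6191, -0.2239, 0.148]
tool_rot: [0.985, 0.171, -0.002, -0.001]
wrist_force: [0.3, 0.5, -0.5]
opening: 0.0917
grasp_force: 0.0
```

Run:
```python
from h import *
delta([.621,-.2236,.150])
```

```text
t 4.7667 pos [ 0.6191 -0.2239  0.148 ] x [ 0.941  0.337 -0.004] y [ 0.337 -0.941 -0.004] z [-0.005  0.002 -1.   ] open 0.09172299023794066 grip 0.0 F [ 0.3  0.5 -0.5]
delta tool cm [ 0.19  0.04 -0.2 ]
```

Call:
drive_tool(plan=[[[0,0,0],[0,0,0],0.3],[[0,0,0],[0,0,0],0.3],[[0,0,0],[0,0,0],0.3],[[0,0,0],[0,0,0],0.3],[[0,0,0],[0,0,0],0.3],[[0,0,0],[0,0,0],0.3],[[0,0,0],[0,0,0],0.3],[[0,0,0],[0,0,0],0.3],[[0,0,0],[0,0,0],0.3],[[0,0,0],[0,0,0],0.3],[[0,0,0],[0,0,0],0.3],[[0,0,0],[0,0,0],0.3],[[0,0,0],[0,0,0],0.3],[[0,0,0],[0,0,0],0.3],[[0,0,0],[0,0,0],0.3]], grip_force=20)

```text
time: 6.02
tool_pos: [0.6213, -0.2261, 0.1515]
tool_rot: [0.985, 0.171, 0.001, 0.001]
wrist_force: [2.0, -3.9, 0.7]
opening: 0.0429
grasp_force: 20.0
```

Run:
```python
from h import *
s,R=delta([.621,-.2236,.150])
ex=np.array([.337,-.9415,0]);o=np.array([.6138,-.2034,0]); print('c',(s['tool_pos']-o)@ex)
for n,w in(('scene',slice(0,0)),('side',0)):
    im,d=cap(n); im,d,P=cloud(n); H=cv2.cvtColor(im,cv2.COLOR_RGB2HSV).astype(int)
    m=((H[...,0]<5)|(H[...,0]>174))&(H[...,1]>170)&(H[...,2]>60)&(d>0)&(np.linalg.norm(P[...,:2]-[.615,-.205],axis=-1)<.05)
    q=P[m]; print(n,[((a-o)@ex*1000).round().astype(int).item() for a in q],(q[:,2]*1000).astype(int).tolist())
```

```text
t 6.0167 pos [ 0.6213 -0.2261  0.1515] x [0.942 0.336 0.001] y [ 0.336 -0.942  0.003] z [ 0.002 -0.002 -1.   ] open 0.04291795862558889 grip 19.951634109020233 F [ 2.  -3.9  0.7]
delta tool cm [ 0.05 -0.24  0.15]
c 0.023887753809309843
scene [5, 5, 2, 3] [180, 175, 163, 155]
side [3, 1, 3, 2, -3, 16, 2, 3, -2, -2, 2, 12, 0, 2, 4, 1, 5, 10, 4, 4, 6, -2, 4, 19, 3, 1, 5, 4, 0, 15, -1, 5, 2, 4, 1, 1, 0, 1, -3, 2, 3, 3, 1, 3] [175, 177, 176, 177, 181, 166, 172, 172, 176, 176, 172, 164, 170, 168, 166, 169, 166, 162, 162, 162, 161, 167, 162, 150, 159, 160, 157, 158, 161, 149, 158, 152, 155, 154, 156, 151, 152, 151, 155, 151, 145, 145, 148, 146]
```

Trigger fully squeezed: opening 42.9 mm at 20 N, blade upright. Releasing, then lifting and turning.

Call:
drive_tool(plan=[[[0,0,0],[0,0,0],1],[[0,0,0],[0,0,0],1],[[0,0,0],[0,0,0],1],[[0,0,0],[0,0,0],1],[[0,0,0],[0,0,0],1],[[0,0,0],[0,0,0],1],[[0,0,0],[0,0,0],1],[[0,0,0],[0,0,0],1],[[0,0,0],[0,0,0],1],[[0,0,0],[0,0,0],1],[[0,0,0],[0,0,0],1],[[0,0,0],[0,0,0],1],[[0,0,0],[0,0,0],1],[[0,0,0],[0,0,0],1]])

```text
time: 7.28
tool_pos: [0.6205, -0.2245, 0.1512]
tool_rot: [0.985, 0.171, 0.0, 0.0]
wrist_force: [-0.1, -0.2, -1.1]
opening: 0.0918
grasp_force: 0.0
```

Call:
drive_tool(plan=[[[0,0,-2],[0,0,0],1],[[0,0,-3.5],[0,0,0],1],[[0,0,-3.5],[0,0,0],1],[[0,0,-3],[0,0,0],1],[[0,0,0],[0,0,-6.6],1],[[0,0,0],[0,0,-6.6],1],[[0,0,0],[0,0,-6.6],1],[[0,0,0],[0,0,-6.6],1],[[0,0,0],[0,0,-6.6],1],[[0,0,0],[0,0,-6.6],1],[[0,0,0],[0,0,-6.6],1],[[0,0,0],[0,0,-6.6],1],[[0,0,0],[0,0,-6.6],1],[[0,0,0],[0,0,-6.6],1],[[0,0,0],[0,0,-6.3],1],[[0,0,0],[0,0,0],1]])

```text
time: 8.62
tool_pos: [0.6205, -0.2245, 0.2712]
tool_rot: [0.693, 0.721, -0.0, 0.0]
wrist_force: [-0.1, -0.4, -0.9]
opening: 0.092
grasp_force: 0.0
```

Call:
drive_tool(plan=[[[2.0,-0.6,0],[0,0,0],1],[[3.4,-1.1,0],[0,0,0],1],[[3.4,-1.1,0],[0,0,0],1],[[3.4,-1.1,0],[0,0,0],1],[[3.4,-1.1,0],[0,0,0],1],[[3.4,-1.1,0],[0,0,0],1],[[3.4,-1.1,0],[0,0,0],1],[[3.4,-1.1,0],[0,0,0],1],[[3.4,-1.1,0],[0,0,0],1],[[3.4,-1.1,0],[0,0,0],1],[[3.4,-1.1,0],[0,0,0],1],[[3.4,-1.1,0],[0,0,0],1],[[3.4,-1.1,0],[0,0,0],1],[[3.4,-1.1,0],[0,0,0],1],[[0,0,0],[0,0,0],1],[[0,0,0],[0,0,0],1]])

```text
time: 9.95
tool_pos: [0.4547, 0.2334, 0.2713]
tool_rot: [0.694, 0.72, 0.0, 0.0]
wrist_force: [0.1, -0.9, -0.6]
opening: 0.0919
grasp_force: 0.0
```

Run:
```python
from h import *
delta([.4515,.238,.25])
p=optics.camera_params('wrist'); print(p)
im,d=cap('wrist'); cv2.imwrite('pics/w2.png',im[...,::-1])
```

```text
t 9.95 pos [0.4547 0.2334 0.2713] x [-0.036  0.999 -0.   ] y [0.999 0.036 0.   ] z [ 0. -0. -1.] open 0.09185911782574954 grip 0.0 F [ 0.1 -0.9 -0.6]
delta tool cm [ 0.47 -0.3   2.13]
{'camera_matrix': array([[297.31863964,   0.        , 258.92001148],
       [  0.        , 297.31863964, 190.63226098],
       [  0.        ,   0.        ,   1.        ]]), 'origin': array([0.45115642, 0.31474899, 0.45839879]), 'rotation': array([0.9881913 , 0.01767058, 0.0036714 , 0.15215853])}
```

View pics/w2.png

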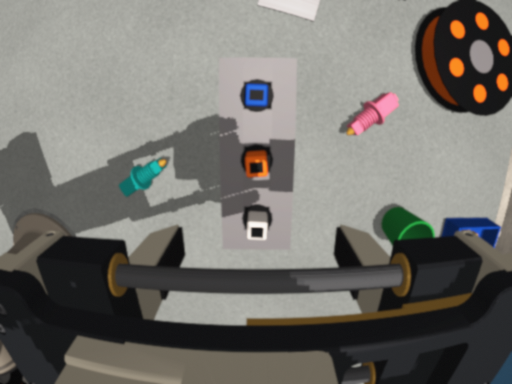

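The wrist view shows the dock with blue (256,96), orange (257,163) and white (257,225). The pink and turquoise decoys are well clear of it.

```bash
cat >> h.py <<'E'
def wcloud():
    z=np.load('wrist.npz'); d=z['d']; K=z['K']; v,u=np.mgrid[:d.shape[0],:d.shape[1]]
    x=(u-K[0,2])/K[0,0]; y=(v-K[1,2])/K[1,1]; r=np.hypot(x,y)+1e-9
    D=np.stack([x/r*np.tan(r),y/r*np.tan(r),np.ones_like(r)],-1); R=Rot.from_quat(z['R']).as_matrix()
    return z['im'],d,(D*d[...,None])@R.T+z['o'],D@R.T,z['o']
E
python3 - <<'E'
from h import *
im,d,P,D,o=wcloud()
hsv=cv2.cvtColor(im,cv2.COLOR_RGB2HSV).astype(int); H,S,V=hsv[...,0],hsv[...,1],hsv[...,2]
print('table z',np.median(P[20:60,40:180,2]),'dock top z',np.median(P[110:140,225:235,2]),np.median(P[60:75,280:290,2]))
def at(px,h): c=D[int(round(px[1])),int(round(px[0]))]; return (o+c*(h-o[2])/c[2]).round(4)
for nm,m in(('orange',(H<=14)&(S>150)&(V>90)),('blue',(H>105)&(H<125)&(S>140))):
    mm=np.zeros_like(d,bool); mm[75:250,225:290]=1; mm&=m
    v,u=np.nonzero(mm); r=((u.min()+u.max())/2,(v.min()+v.max())/2); print(nm,u.min(),u.max(),v.min(),v.max(),mm.sum(),'at .114',at(r,.114), 'depth z',np.median(P[mm][:,2]))
m=np.zeros_like(d,bool); m[50:260,200:310]=1; m&=(abs(P[...,2]-np.median(P[110:140,225:235,2]))<.006)&(d>0)
print('dock',cv2.minAreaRect((P[m][:,:2]*1000).astype(np.float32)))
E
```

```text
table z -0.0007181741351330317 dock top z 0.06954569503458655 0.06971213155090783
orange 245 268 151 176 412 at .114 [0.4511 0.2391 0.114 ] depth z 0.11287096765319493
blue 244 268 83 106 410 at .114 [0.4482 0.3213 0.114 ] depth z 0.11320341383532023
dock ((451.69769287109375, 236.86380004882812), (100.98072814941406, 269.6182861328125), 1.7745989561080933)
```

Call:
drive_tool(plan=[[[0.5,-0.3,1.5],[0,0,0],0.7],[[0,0,3],[0,0,0],0.7],[[0,0,3],[0,0,0],0.7],[[0,0,3],[0,0,0],0.7],[[0,0,3],[0,0,0],0.7],[[0,0,3],[0,0,0],0.7],[[0,0,2],[0,0,0],0.7],[[0,0,1.5],[0,0,0],0.7],[[0,0,0],[0,0,0],0.7],[[0,0,0],[0,0,0],0.7]])

```text
time: 10.83
tool_pos: [0.4526, 0.2356, 0.0709]
tool_rot: [0.696, 0.718, -0.001, -0.0]
wrist_force: [-0.6, -0.2, 1.4]
opening: 0.0638
grasp_force: 0.0
```

Run:
```python
from h import *
s,R=delta([.4513,.238,.050]); t=s['tool_pos']
im,d=cap('side'); cv2.imwrite('pics/gr.png',cv2.resize(im[185:330,200:330],None,fx=4,fy=4)[...,::-1])
```

```text
t 10.8333 pos [0.4526 0.2356 0.0709] x [-0.032  0.999 -0.001] y [ 0.999  0.032 -0.001] z [-0.001 -0.001 -1.   ] open 0.06382009908865777 grip 0.0 F [-0.6 -0.2  1.4]
delta tool cm [ 0.24 -0.12  2.09]
```

View pics/gr.png

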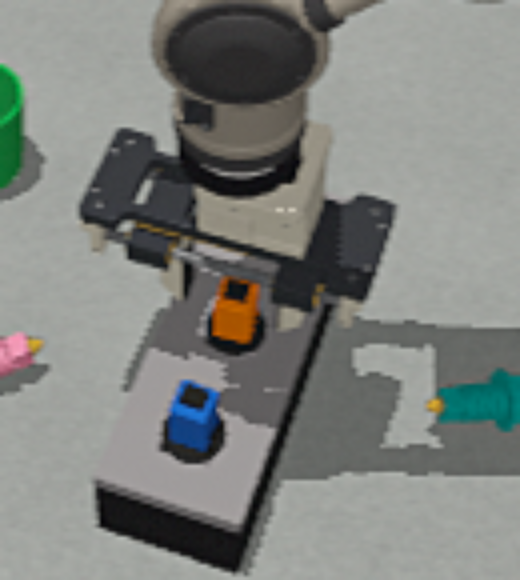

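The orange grip, at (235,310) in the crop, sits between the open fingers. I'll go 2 cm lower and close.

Call:
drive_tool(plan=[[[0.2,-0.1,0.7],[0,0,0],0.7],[[0,0,0.7],[0,0,0],0.7],[[0,0,0.6],[0,0,0],0.7],[[0,0,0],[0,0,0],0.7],[[0,0,0],[0,0,0],0],[[0,0,0],[0,0,0],0],[[0,0,0],[0,0,0],0],[[0,0,0],[0,0,0],0],[[0,0,0],[0,0,0],0],[[0,0,0],[0,0,0],0],[[0,0,0],[0,0,0],0],[[0,0,0],[0,0,0],0],[[0,0,0],[0,0,0],0],[[0,0,0],[0,0,0],0],[[0,0,0],[0,0,0],0]], grip_force=35)

```text
time: 12.13
tool_pos: [0.4512, 0.2388, 0.0513]
tool_rot: [0.695, 0.719, 0.0, 0.0]
wrist_force: [-0.3, 0.0, 2.4]
opening: 0.0262
grasp_force: 34.0
```

Call:
drive_tool(plan=[[[0,0,-1],[0,0,0],0],[[0,0,-2],[0,0,0],0],[[0,0,-2.5],[0,0,0],0],[[0,0,-2.5],[0,0,0],0],[[0,0,-2.5],[0,0,0],0],[[0,0,-2.5],[0,0,0],0],[[0,0,-2.5],[0,0,0],0],[[0,0,-2.5],[0,0,0],0],[[0,0,-2],[0,0,0],0],[[0,0,-2],[0,0,0],0],[[0,0,-1],[0,0,0],0],[[0,0,0],[0,0,0],0],[[0,0,0],[0,0,0],0],[[0,0,0],[0,0,0],0]])

```text
time: 13.3
tool_pos: [0.4506, 0.2386, 0.2803]
tool_rot: [0.695, 0.719, -0.001, -0.0]
wrist_force: [-0.1, 0.3, -2.0]
opening: 0.0262
grasp_force: 34.0
```

Run:
```python
from h import *
s,R=delta(None); t=s['tool_pos']
a=np.radians(19.7); n=np.array([-np.sin(a)*np.sin(np.radians(40)),np.cos(a)*np.sin(np.radians(40)),np.cos(np.radians(40))])
g=np.array([.5857,-.125,.1205])
# minimal rotation taking tool z to -n
z=R[:,2]; ax=np.cross(z,-n); ang=np.arcsin(np.linalg.norm(ax)); rv=R.T@(ax/np.linalg.norm(ax))*np.degrees(ang)
Rn=Rot.from_rotvec(ax/np.linalg.norm(ax)*ang).as_matrix()@R
# cartridge tip is at tool (0,0,TCPz-... ): tip height at grasp 0.014, TCP .0513
k=.0513-.014
tgt=g+n*(.062+k)
print('n',n,'rotvec tool deg',rv,'target TCP',tgt,'R new cols',Rn.round(3).tolist()); print('translation before rotation, tool cm',(R.T@(tgt-t)*100).round(2),'after-rot axes',(Rn.T@(tgt-t)*100).round(2))
```

```text
t 13.3 pos [0.4506 0.2386 0.2803] x [-0.035  0.999 -0.001] y [ 0.999  0.035 -0.002] z [-0.002 -0.001 -1.   ] open 0.026220344921431094 grip 34.03887927532196 F [-0.1  0.3 -2. ]
n [-0.21668066  0.6051656   0.76604444] rotvec tool deg [-1.22367078e+01 -3.80764583e+01  1.39765462e-19] target TCP [ 0.56418361 -0.06490706  0.19656821] R new cols [[0.039, 0.975, 0.217], [0.789, 0.103, -0.605], [-0.613, 0.195, -0.766]]
translation before rotation, tool cm [-30.73  10.3    8.37] after-rot axes [-18.39   6.34  27.24]
```

Call:
drive_tool(plan=[[[-1.6,0.5,0],[0,0,0],0],[[-3.2,1.1,0],[0,0,0],0],[[-3.3,1.1,0],[0,0,0],0],[[-3.3,1.1,0],[0,0,0],0],[[-3.3,1.1,0],[0,0,0],0],[[-3.3,1.1,0],[0,0,0],0],[[-3.3,1.1,0],[0,0,0],0],[[-3.2,1.1,0],[0,0,0],0],[[0,0,0],[0,0,0],0],[[0,0,0],[-1.53,-4.76,0],0],[[0,0,0],[-1.53,-4.76,0],0],[[0,0,0],[-1.53,-4.76,0],0],[[0,0,0],[-1.53,-4.76,0],0],[[0,0,0],[-1.53,-4.76,0],0],[[0,0,0],[-1.53,-4.76,0],0],[[0,0,0],[-1.53,-4.76,0],0],[[0,0,0],[-1.53,-4.76,0],0],[[0,0,0],[0,0,0],0],[[0,0,0],[0,0,0],0]])

```text
time: 14.88
tool_pos: [0.5409, -0.0018, 0.2794]
tool_rot: [0.652, 0.678, -0.152, 0.305]
wrist_force: [-0.0, -0.1, -0.6]
opening: 0.0263
grasp_force: 34.0
```

```bash
cat > chk.py <<'E'
from h import *
a=np.radians(19.7); n=np.array([-np.sin(a)*np.sin(np.radians(40)),np.cos(a)*np.sin(np.radians(40)),np.cos(np.radians(40))])
g=np.array([.5857,-.125,.1205])
s,R=delta(g+n*(.062+.0373)); print('q',s['joint_pos'].round(2))
ax=np.cross(R[:,2],-n); print('rot left deg',np.degrees(R.T@ax).round(1))
tip=s['tool_pos']+R[:,2]*.0373; L=tip-g; print('tip in lens: z',(L@n).round(4),'lateral',np.linalg.norm(L-n*(L@n)).round(4),'world',tip.round(3))
E
python3 chk.py
```

```text
t 14.8833 pos [ 0.5409 -0.0018  0.2794] x [ 0.036  0.791 -0.611] y [0.976 0.105 0.192] z [ 0.216 -0.603 -0.768] open 0.02634172791115652 grip 34.03839111328125 F [-0.  -0.1 -0.6]
delta tool cm [ 0.16  0.02 10.67]
q [ 0.27  0.31  1.56 -0.73  1.29  0.45]
rot left deg [-0.  -0.1  0. ]
tip in lens: z 0.1687 lateral 0.0018 world [ 0.549 -0.024  0.251]
```

Call:
drive_tool(plan=[[[0.2,0,1],[0,0,0],0],[[0,0,1.5],[0,0,0],0],[[0,0,1.5],[0,0,0],0],[[0,0,1.5],[0,0,0],0],[[0,0,1.5],[0,0,0],0],[[0,0,1],[0,0,0],0],[[0,0,0],[0,0,0],0],[[0,0,0],[0,0,0],0]])

```text
time: 15.55
tool_pos: [0.5592, -0.0509, 0.2186]
tool_rot: [0.653, 0.675, -0.151, 0.307]
wrist_force: [-0.3, 1.1, -0.8]
opening: 0.0262
grasp_force: 34.0
```

```bash
cat >> chk.py <<'E'
for nm in('scene','side'):
    im,d=cap(nm); z=np.load(nm+'.npz'); Rc=Rot.from_quat(z['R']).as_matrix(); K=z['K']; im=im.copy()
    for p in(tip,g,tip-R[:,2]*.1):
        c=Rc.T@(p-z['o']); u=(K[:2,:2]@c[:2]/c[2]+K[:2,2]).round(1); print(nm,u)
    if nm=='scene': A=cv2.resize(im[120:230,160:255],None,fx=4,fy=4)
    else: B=cv2.resize(im[100:210,215:310],None,fx=4,fy=4)
import sys; cv2.imwrite(f'pics/{sys.argv[1]}.png',np.hstack([A,B])[...,::-1])
E
python3 chk.py h1
```

```text
t 15.55 pos [ 0.5592 -0.0509  0.2186] x [ 0.042  0.79  -0.612] y [0.975 0.1   0.196] z [ 0.217 -0.605 -0.766] open 0.026226914149919185 grip 34.03830349445343 F [-0.3  1.1 -0.8]
delta tool cm [ 0.26 -0.09  2.64]
q [ 0.17  0.37  1.66 -0.78  1.12  0.49]
rot left deg [-0. -0.  0.]
tip in lens: z 0.0884 lateral 0.0028 world [ 0.567 -0.073  0.19 ]
scene [228.4 180.8]
scene [215.1 194.3]
scene [245.1 165. ]
side [258.7 154.2]
side [258.6 158.7]
side [258.9 149.3]
```

View pics/h1.png

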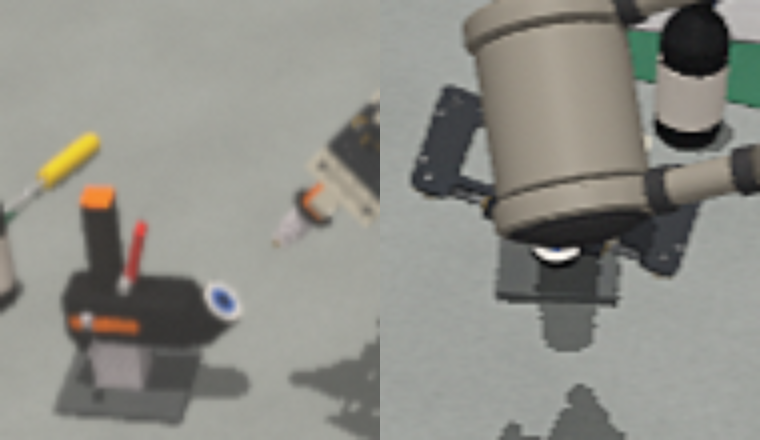

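The nozzle tip at scene ≈(229,181) matches the prediction of (228.4,180.8) and points at the glass. The trigger is back at rest. Advancing the last stretch.

Call:
drive_tool(plan=[[[0.2,0,0.9],[0,0,0],0],[[0,0,0.9],[0,0,0],0],[[0,0,0.7],[0,0,0],0],[[0,0,0],[0,0,0],0],[[0,0,0],[0,0,0],0],[[0,0,0],[0,0,0],0],[[0,0,0],[0,0,0],0],[[0,0,0],[0,0,0],0],[[0,0,0],[0,0,0],0]])

```text
time: 16.4
tool_pos: [0.5649, -0.0633, 0.1986]
tool_rot: [0.653, 0.676, -0.151, 0.307]
wrist_force: [0.0, 0.8, -1.9]
opening: 0.0265
grasp_force: 34.0
```

```bash
python3 chk.py h2; python3 -c "
from cell import finish_job,telemetry
s=telemetry.read_state(); print(s['joint_velocities'].round(4)); print(finish_job())"
```

```text
t 16.4 pos [ 0.5649 -0.0633  0.1986] x [ 0.041  0.79  -0.612] y [0.975 0.103 0.197] z [ 0.219 -0.605 -0.766] open 0.026467474250994143 grip 34.038174748420715 F [ 0.   0.8 -1.9]
delta tool cm [-0.01 -0.12  0.24]
q [ 0.14  0.4   1.68 -0.8   1.06  0.51]
rot left deg [ 0.1 -0.   0. ]
tip in lens: z 0.0644 lateral 0.0013 world [ 0.573 -0.086  0.17 ]
scene [225. 185.]
scene [215.1 194.3]
scene [241.4 169.4]
side [258.3 156. ]
side [258.6 158.7]
side [258.5 151.4]
[-0.0004  0.0008  0.0012 -0.0017  0.0009  0.0001]
the job is handed in; nothing more can be done
None
```

The job is handed in (no verdict came back): I squeezed and released the trigger, and the gripper now holds the orange cartridge steady with its nozzle on the lens axis, about 64 mm from the glass and about 1 mm off-centre by my measurements; my first squeeze missed the trigger and closed on the scope's fixed grip, because the real fingertips sit about 30 mm behind the reported TCP.

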